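Clamp the re-glued sushi mould with the ratchet clamp

TASK

The wooden sushi mould on the clamp has just been re-glued: slide the clamp's lock fully home to its far stop, then pump the ratchet trigger, letting it spring right back after each squeeze, until the sprung jaw face meets the mould and presses it against the fixed jaw with the face pushed about half-way in - never bottomed out, which would crush the thin walls. Finish while still holding the trigger squeezed with the fingers at that pressure, because the clamp lets go when the trigger is released. Work only by the lock and the trigger: do not touch the mould or the jaw and its bar, and leave the other things on the counter where they are.

Things in the scene. Friction and masses are not known exactly. Their poses are not given: they have to be found in the camera images.
- clamp: One-hand bar clamp screwed flat to the counter (fixed; place, yaw vary). Origin: underside of its base plate, below the rear face of the fixed grip post. Own x runs level along the bar, the way the jaw advances; z up. Base plate x -85 to 335 mm, 100 mm wide, 8 mm thick. Black housing x -45 to 105 mm, 44 mm wide, top z 70 mm; cross track for the lock x 61 to 105 mm, y -52 to 52 mm, top z 72 mm.
- post_top (a point): Top centre of the clamp's fixed black grip post: post at clamp x 0 to 12 mm, y -13 to 13 mm, z 70 to 170 mm; this point at clamp x 6 mm, z 170 mm. The trigger is squeezed towards it.
- fixed_jaw (a point): Centre of the fixed jaw's inner face (clamp x 315 mm, z 34 mm); jaw 70 mm wide, 18 mm thick, top z 60 mm.
- trigger_pad (a point): Centre of the outer (rear, clamp -x) face of the trigger plate where it is squeezed; released it is at clamp x -32 mm, y 0, z 148 mm. Plate 8 mm thick, 26 mm wide, z 75 to 170 mm. It slides straight along clamp +x towards the fixed post: released, 44 mm over plate and post together; fully squeezed, 24 mm. Also usable by a finger pushing it along +x alone.
- trigger_plate: The trigger plate as a solid; its origin is the clamp's origin shifted by the trigger stroke along clamp x.
- trigger (a joint): Trigger stroke, m: 0 released, 0.020 fully squeezed. Return spring 2 N (released) to 3.5 N (squeezed). Stuck at 0 to about 0.004 while the lock is on. Driving the jaw costs a further 2.5 N plus the force at the jaw face, one to one.
- lock_knob (a point): Mid-height centre of the upright rib on the lock slide: rib 26 mm (clamp x) by 14 mm (clamp y), standing free from z 82 to 115 mm; this point is at clamp x 83 mm, z 100 mm.
- lock (a joint): Lock slide position, m, along clamp -y: 0 fully locked, 0.040 at the far end stop (free). Slides with 1.5 N of friction and stays where it is left.
- jaw (a joint): Advance of the jaw and its toothed bar along clamp +x, m. Each full squeeze moves it about 16 mm (the first one 10 to 20 mm; teeth 8 mm apart, the first 4 mm or so of a squeeze are idle). On release it stays by 2.5 N of friction, so against the mould it slips back, with the face then only some 1 to 3 mm in, and a further squeeze presses anew.
- ram: The moving jaw with its toothed steel bar and sprung face; not to be touched. Bar 215 x 12 x 16 mm at z 22 to 38 mm, sticking out of the housing behind and ahead.
- face_center (a point): Centre of the front surface of the sprung jaw face (50 mm wide, 36 mm high, 8 mm thick); at clamp x 150 mm + jaw - face, z 30 mm.
- face_plate: The sprung jaw face as a solid, carried by the ram.
- face (a joint): How far the sprung jaw face is pushed back into its jaw, m: 0 free, 0.020 bottomed out. Spring 0.8 N per mm, and this is the force on the mould; about half-way in means 0.010 (8 N).
- mould_center (a point): Centre (half-way up) of the loose, open-topped cypress sushi mould, 70 x 70 x 40 mm, walls 6 mm, about 0.12 kg, standing on the base plate between the jaws within 12 mm of the fixed jaw. The jaw slides it along.
- mould: The mould as a solid; origin at the centre of its underside, z up.
- paddle: White plastic rice paddle, 200 mm long, lying on the counter beside the clamp; bystander. Origin under its middle.
- spatula: Fan-shaped steel spatula with a wooden handle, 210 mm long, lying beyond the clamp; bystander. Origin where handle and fan meet.
- bowl_near: Ceramic bowl, 110 mm across, 55 mm high, near the clamp's far side; bystander. Origin under its centre.
- bowl_far: Ceramic bowl, 130 mm across, 60 mm high, at the left; bystander. Origin under its centre.
- tub: Cypress mixing tub, 260 mm across, 85 mm high, at the left; bystander. Origin under its centre.
- soy: Small glass bottle, 48 mm across, 120 mm high, at the right front; bystander. Origin under its centre.
Mind the look-alikes: they are no part of the job. What is shaped like the mould but pink is not meant.

How it is judged:
On the way, in this order (a step that is already met when the one before it is completed fails the run):
1. the lock is slid to its far end stop (value of joint lock above 0.036 m), for 0.1 s.
2. the trigger is squeezed by the fingers for a first stroke (value of joint trigger above 0.007 m and contact force between the fingers and trigger_plate above 0.5 N), for 0.02 s.
3. the trigger springs back (value of joint trigger below 0.003 m), for 0.02 s.
4. the jaw face presses the mould while the trigger is squeezed (contact force between face_plate and mould above 3 N and contact force between the fingers and trigger_plate above 3 N), for 0.05 s.
At the end, for the whole second after the job is handed in: The lock is at its far stop (within 4 mm); the jaw face presses the upright mould against the fixed jaw with 4 to 14 N, pushed 6 to 15 mm in; the fingers still push the trigger with more than 4 N (value of joint lock above 0.036 m and value of joint face between 0.006 and 0.015 m and contact force between face_plate and mould between 4 and 14 N and contact force between the fingers and trigger_plate above 4 N and x of mould in the frame of clamp above 0.274 m and angle between mould's own z axis and vertical below 0.1 rad); the arm keeps its last pose, push and grip.
It fails at once if the mould was crushed: jaw face bottomed out or pressing over 19 N (value of joint face above 0.0192 m or contact force between face_plate and mould above 19 N).
It fails at once if the robot touched the mould or the jaw and its bar (contact force between any of the fingers, the arm and mould above 1 N or contact force between any of the fingers, the arm and ram above 1 N).
It fails at once if a bystander was displaced (distance of any of paddle, spatula, bowl_near, bowl_far, tub, soy from where it was at the start of the episode above 0.03 m).
It also fails if it takes over 72 s, if anything falls off the work surface, if the arm or the gripper's body presses on something with over 40 N, if the wrist force passes 120 N, or if a joint passes its speed limit or range.

ROBOT

A 6-joint arm with a two-finger parallel gripper is mounted at the origin on the work surface. World frame = base frame: x ahead of the robot, y to its left, z up, the work surface at z = 0. Lengths are in m, angles in rad, forces in N, time in s.
With the tool pointing down it reaches from about 0.375 to 0.975 m from the base axis. Payload 3.8 kg.
Tool frame: the origin (TCP) lies at the very end of the fingers, on their centre line; the grasp point (between the pads) lies 19 mm behind it (bot.grip_point_offset is the distance from the TCP to the grasp point, in m); z points along the fingers, x is the direction in which the jaws open and shut, and the axes are right-handed (so a half turn about z gives the same grasp; the last joint's range is limited). The gripper opens to 85 mm and grips with 20 to 120 N. Pads are 22 mm wide; open, the fingers measure 114 mm over their backs; the gripper's body (76 mm by 85 mm) begins 54 mm behind the grasp point. The pads swing forward as they close: fully open they stand 13 mm farther back than shut.
Start: joints at [-1.214, 0.264, 1.604, -0, 1.274, -0.037], TCP at [0.259, -0.623, 0.231] pointing down, gripper open.
Joint ranges: [-2.63, 2.63], [-0.94, 2.18], [0.31, 2.57], [-1.31, 4.45], [0, 2.66], [-2.55, 2.55]. Speed limits (rad/s): [2.57, 2.57, 3.14, 3.14, 3.14, 3.14].

INTERFACE

Orientations are given as a rotation vector (axis times angle).
In Python, from workcell import bot, read_camera gives the robot as it stands.
- The arm moves only by the tool arm_command, never from a script. Its argument "rows" is a list of rows, each an object with "delta_rot": the turn, a rotation vector about the tool's x, y, z in rad, a list of three; "xyz": the shift along the tool's x, y, z in m, a list of three; "gripper": the finger opening in m, from 0 to 0.0854. A call has 1 to 12 rows; each row shifts and turns the commanded pose from where the row before left it, along the tool's axes as they then stand; what a row does not reach is not made up. A row lasts 1/10 s, in which the tool goes at most 50 mm and 8.59 degrees, less where a joint would pass 70% of its speed; a pose out of reach is approached as far as the arm can. A call is refused whole if a number of a shift passes 0.05 or a number of a turn 0.15, either way. A call with a gripper value outside its range is refused whole. The fingers move at their own pace and stop on an object; "force" is the grip in N (left out, the last holds). Time passes only in rows, so rows that do not move let the fingers close. It gives the time, the measured TCP pose, the force and the opening at its end, in the units of the state.
- bot.read_state(): the state, without advancing time (a new reading comes with each control period).
- read_camera(name): name is "scene" or "side" or "wrist"; returns a dict with "pixels" (400x640x3 uint8, red, green, blue), "range_z" (400x640 float32, m along the optical axis (not along the pixel's ray), 0 where there is no reading), "intrinsics" (3x3 intrinsics, pixels), "camera_from_world" (4x4, takes a point from world to camera coordinates). Camera axes: x right, y up, looking along -z (the intrinsics and any distortion apply to the point x, -y, -z); pixel columns grow to the right and rows downward; lengths in m; the calibration is good to about 2 mm. A picture is of the moment at which its call begins.
- bot.finish_job(): hands the job in, once; it reports no verdict.
The state is a dict: "time": time; "q": joint angles; "joint_vel": joint speeds; "joint_torque": joint torques, N m; "tool_pos": TCP position; "tcp_rot": TCP orientation; "wrist_force": force on the tool from outside, world axes, zero at the start; "torque": the same for the moment, N m; "width": opening from 0.0 (shut) to 1.0 (fully open).
Only numpy, scipy, OpenCV 4.12 (cv2) and the standard library are available. Lean on these libraries where they do the work, as an engineer would, in place of code of your own. Each camera call takes 0.05 s, during which the arm holds its last target.

## Working session

There is one attempt and no reset: what is moved stays moved. The work goes in short steps, Python scripts to look and compute and a tool call to move; the robot and the scene stay as the last step left them, time stands still between calls to the robot, and variables do not carry over. Pictures are saved under pics/ and viewed, and the job is handed in when it is done.

Besides the shell and the picture viewer there is one more tool, called after "Call:" as a command line: name --argument value ..., lists and objects as JSON in quotes. arm_command: Moves the arm, as the interface text tells. Its arguments: {"type":"object","properties":{"rows":{"type":"array","items":{"type":"object","properties":{"delta_rot":{"type":"array","items":{"type":"number"}},"xyz":{"type":"array","items":{"type":"number"}},"gripper":{"type":"number"}}}},"force":{"type":"number"}},"required":["rows"]}

```bash
mkdir -p pics
python3 - <<'E'
from workcell import bot, read_camera
import cv2,numpy as np
for n in ["scene","side"]:
    c=read_camera(n); cv2.imwrite(f"pics/{n}0.png",c["pixels"][:,:,::-1]); np.savez(f"{n}0.npz",**c)
    print(n,c["intrinsics"].tolist(),c["camera_from_world"].round(3).tolist())
print(bot.read_state())
E
```

```text
scene [[493.5849335275716, 0.0, 321.1197043087057], [0.0, 493.5849335275716, 208.1971365193513], [0.0, 0.0, 1.0]] [[0.327, 0.945, 0.009, -0.218], [-0.633, 0.213, 0.744, 0.247], [0.701, -0.249, 0.668, -1.977], [0.0, 0.0, 0.0, 1.0]]
side [[378.48315258433877, 0.0, 327.22769615109416], [0.0, 378.48315258433877, 196.62758239317353], [0.0, 0.0, 1.0]] [[-0.718, -0.696, 0.016, 0.411], [0.386, -0.379, 0.841, -0.298], [-0.579, 0.61, 0.541, -0.895], [0.0, 0.0, 0.0, 1.0]]
{'time': 0.1, 'q': array([-1.21391451e+00,  2.64701101e-01,  1.60525374e+00,  3.32861351e-06,
        1.27370729e+00, -3.69296973e-02]), 'joint_vel': array([-0.0001121 ,  0.00117066, -0.00284756,  0.00146348,  0.00045217,
        0.00196379]), 'joint_torque': array([ 4.43817598e-04, -5.16708255e+01, -3.68589842e+01, -6.77402249e-05,
        6.25309534e-03,  3.17008823e-05]), 'tool_pos': array([ 0.25875137, -0.62271046,  0.23006203]), 'tcp_rot': array([-2.61209757,  1.74324887,  0.00263148]), 'wrist_force': array([0.63084536, 0.44841438, 0.23440504]), 'torque': array([-0.03902172, -0.08312133, -0.02199982]), 'width': 1.0022183339232877}
```

View pics/scene0.png

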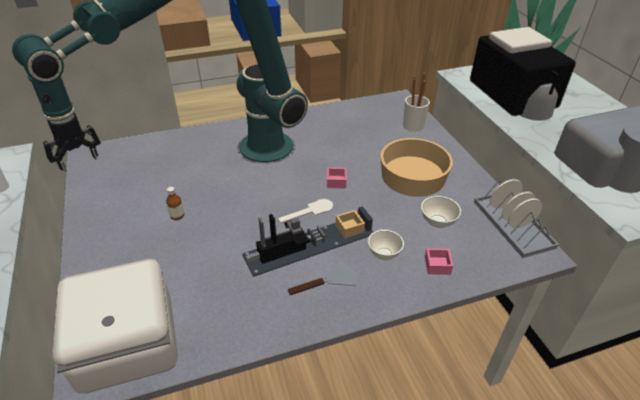

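View pics/side0.png

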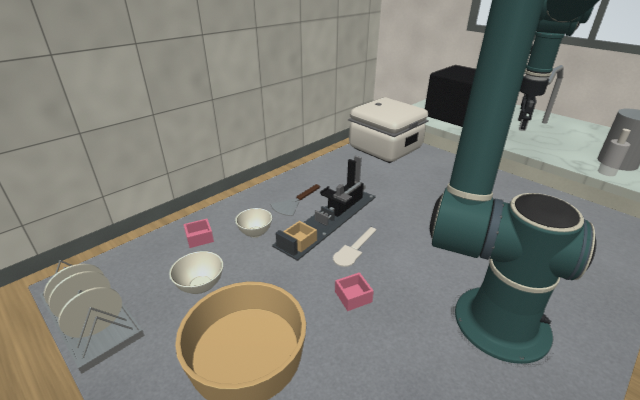

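Scene: the clamp runs from (250,265) to (370,225) px, with trigger/post near (265,235) and the lock near (293,228). The mould is at (350,222). Zooming in next.

Run:
```python
import cv2
a=cv2.imread("pics/scene0.png")[190:280,235:385]; cv2.imwrite("pics/sc.png",cv2.resize(a,None,fx=5,fy=5,interpolation=cv2.INTER_CUBIC))
a=cv2.imread("pics/side0.png")[145:265,265:385]; cv2.imwrite("pics/si.png",cv2.resize(a,None,fx=5,fy=5,interpolation=cv2.INTER_CUBIC))
```

```text
(no output)
```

View pics/sc.png

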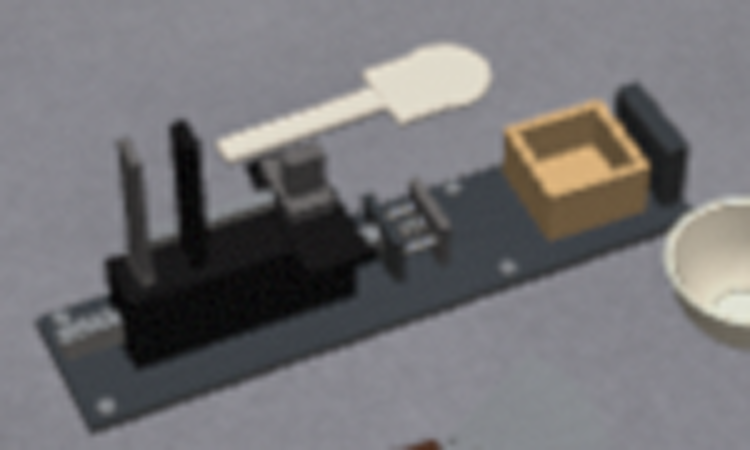

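View pics/si.png

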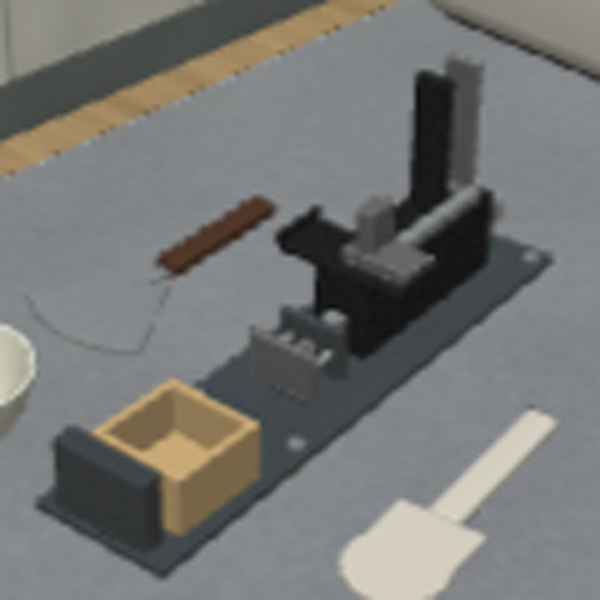

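```bash
cat > h.py <<'E'
import numpy as np,cv2
from scipy.optimize import least_squares
def load(n): return dict(np.load(n+".npz"))
def proj(c,P):
    P=np.atleast_2d(P); M=c["camera_from_world"]; q=P@M[:3,:3].T+M[:3,3]
    q=q*[1,-1,-1]; u=q@c["intrinsics"].T; return u[:,:2]/u[:,2:]
def ray(c,uv,z):
    M=c["camera_from_world"];R=M[:3,:3];o=-R.T@M[:3,3]
    d=np.linalg.inv(c["intrinsics"])@[uv[0],uv[1],1]; d=R.T@(d*[1,-1,-1]); return o+d*(z-o[2])/d[2]
def W(p,P):
    P=np.atleast_2d(P);c,s=np.cos(p[2]),np.sin(p[2])
    return np.c_[p[0]+c*P[:,0]-s*P[:,1],p[1]+s*P[:,0]+c*P[:,1],P[:,2]]
E
cat > fit.py <<'E'
from h import *
sc=load("scene0");si=load("side0")
o1=np.array([235,190]);o2=np.array([265,145])
A=[((-85,-50,8),(95,430)),((-85,50,8),(40,318)),((335,-50,8),(692,205)),((315,35,60),(622,90)),((333,-35,60),(686,150)),
   ((12,-13,170),(198,127)),((0,13,170),(172,125)),((-32,13,170),(120,140)),((-45,-22,8),(137,366)),((105,-22,8),(352,292))]
B=[((-85,50,8),(552,258)),((335,50,8),(165,572)),((335,-50,8),(38,500)),((12,-13,170),(418,73)),((0,13,170),(452,80)),((-24,13,170),(483,63)),((105,22,8),(362,354))]
def res(p):
    r=[]
    for c,o,L in((sc,o1,A),(si,o2,B)):
        r.append((proj(c,W(p,np.array([l[0] for l in L])/1e3))-(np.array([l[1] for l in L])/5+o)).ravel())
    return np.concatenate(r)
s=least_squares(res,[.6,-.15,1.5],loss="soft_l1")
print(s.x,np.abs(s.fun).max()); print(s.fun.reshape(-1,2).round(1))
p=s.x; np.save("p.npy",p)
for n,P in dict(post=(6,0,170),pad=(-32,0,148),knob=(83,20,100),fj=(315,0,34)).items(): print(n,W(p,np.array(P)/1e3).round(4))
# mould & face: depth checks in clamp frame
for c in(sc,si):
  Z=c["range_z"];v,u=np.mgrid[:400,:640];K=c["intrinsics"];m=Z>0
  q=np.c_[((u-K[0,2])/K[0,0]*Z)[m],-((v-K[1,2])/K[1,1]*Z)[m],-Z[m]]
  M=c["camera_from_world"];P=(q-M[:3,3])@M[:3,:3]
  d=P-[p[0],p[1],0];C=np.c_[d[:,0]*np.cos(p[2])+d[:,1]*np.sin(p[2]),-d[:,0]*np.sin(p[2])+d[:,1]*np.cos(p[2]),d[:,2]]*1e3
  def sel(n,lo,hi):
    k=np.all((C>lo)&(C<hi),1); print(n,k.sum(),C[k].min(0).round(),C[k].max(0).round(),np.median(C[k],0).round()) if k.any() else print(n,0)
  sel("trig/post top",(-60,-30,120),(40,30,190)); sel("trig",(-60,-30,120),(-12,30,190));sel("post",(-12,-30,120),(40,30,190))
  sel("knob",(55,-60,90),(115,60,125)); sel("mould top",(200,-60,40),(312,60,56)); sel("face",(120,-40,20),(200,40,60)); sel("fj",(300,-60,52),(345,60,75))
E
python3 fit.py
```

```text
[ 0.58549268 -0.12866338  1.69547336] 2.9610312554284235
[[-0.9 -0.5]
 [-1.2 -0.4]
 [ 1.3  1.3]
 [-2.  -1.5]
 [ 0.8 -2.1]
 [ 1.1  3. ]
 [-1.  -0.9]
 [-0.9 -0.7]
 [-0.2  1.5]
 [ 1.6  0.6]
 [ 0.1 -0.8]
 [ 0.   0. ]
 [-0.6  0.1]
 [-1.2  0. ]
 [ 0.8 -0.4]
 [-1.3  0.4]
 [ 0.5  1.9]]
post [[ 0.5847 -0.1227  0.17  ]]
pad [[ 0.5895 -0.1604  0.148 ]]
knob [[ 0.5553 -0.0488  0.1   ]]
fj [[0.5463 0.1839 0.034 ]]
trig/post top 170 [-34. -20. 120.] [ 10.  10. 176.] [ -1. -11. 153.]
trig 72 [-34. -20. 120.] [-25.  10. 176.] [-31.  -9. 151.]
post 98 [ -2. -18. 121.] [ 10.   9. 174.] [  2. -11. 154.]
knob 72 [68. -0. 91.] [ 94.  20. 119.] [ 80.   4. 109.]
mould top 205 [232. -38.  40.] [311.  39.  55.] [267.  -1.  47.]
face 187 [120. -31.  21.] [166.  23.  55.] [149.  -8.  39.]
fj 102 [304. -41.  52.] [332.  32.  67.] [320. -10.  60.]
trig/post top 204 [-31. -13. 120.] [ 16.  13. 172.] [  6.   3. 149.]
trig 83 [-31. -12. 121.] [-22.  13. 172.] [-26.   3. 150.]
post 121 [ -3. -13. 120.] [ 16.  13. 172.] [ 10.   3. 147.]
knob 66 [72.  2. 90.] [ 98.  18. 117.] [ 90.  14. 106.]
mould top 223 [233. -34.  40.] [308.  40.  51.] [265.   8.  47.]
face 234 [126. -25.  20.] [170.  26.  50.] [159.   3.  38.]
fj 138 [313. -39.  52.] [334.  35.  63.] [327.   0.  59.]
```

```bash
cat >> h.py <<'E'
from scipy.spatial.transform import Rotation as R
def tgt(P,p):
    "shift in tool axes (mm) and turn to get to clamp point P (mm), tool x = clamp -y, tool y = clamp -x, down"
    from workcell import bot
    s=bot.read_state(); r=R.from_rotvec(s["tcp_rot"])
    c,sn=np.cos(p[2]),np.sin(p[2]); cx=np.array([c,sn,0]);cy=np.array([-sn,c,0])
    T=R.from_matrix(np.c_[-cy,-cx,[0,0,-1]])
    rot=(r.inv()*T).as_rotvec()
    d=W(p,np.array(P)/1e3)[0]-s["tool_pos"]
    loc=s["tool_pos"]-[p[0],p[1],0]
    print("clamp now",np.round(np.array([loc@cx,loc@cy,loc[2]])*1e3,1),"shift after turn mm",np.round(T.inv().apply(d)*1e3,1),"turn",rot.round(4),"F clamp",np.round([s["wrist_force"]@cx,s["wrist_force"]@cy,s["wrist_force"][2]],2),"t",s["time"],"w",round(s["width"],3))
E
python3 - <<'E'
from h import *
tgt((60,40,330),np.load("p.npy"))
print(ray(load("scene0"),(175,215),0))
E
```

```text
clamp now [-449.6  385.6  230.1] shift after turn mm [ 345.6 -509.6  -99.9] turn [-0.0014  0.0017 -1.3017] F clamp [ 0.37 -0.68  0.23] t 0.1 w 1.002
[ 0.29374339 -0.39458576  0.        ]
```

Call:
arm_command --rows '[{"delta_rot": [0,0,-0.145],"xyz": [0,0,-0.011],"gripper": 0.0},{"delta_rot": [0,0,-0.145],"xyz": [0,0,-0.011],"gripper": 0.0},{"delta_rot": [0,0,-0.145],"xyz": [0,0,-0.011],"gripper": 0.0},{"delta_rot": [0,0,-0.145],"xyz": [0,0,-0.011],"gripper": 0.0},{"delta_rot": [0,0,-0.145],"xyz": [0,0,-0.011],"gripper": 0.0},{"delta_rot": [0,0,-0.145],"xyz": [0,0,-0.011],"gripper": 0.0},{"delta_rot": [0,0,-0.145],"xyz": [0,0,-0.011],"gripper": 0.0},{"delta_rot": [0,0,-0.145],"xyz": [0,0,-0.011],"gripper": 0.0},{"delta_rot": [0,0,-0.142],"xyz": [0,0,-0.011],"gripper": 0.0}]' --force 40

```text
time: 1.0
tool_pos: [0.2589, -0.623, 0.3299]
tcp_rot: [-3.133, -0.205, 0.001]
wrist_force: [-0.1, -0.6, 0.3]
width: 0.003
```

Call:
arm_command --rows '[{"xyz": [0.029,-0.042,0]},{"xyz": [0.029,-0.042,0]},{"xyz": [0.029,-0.042,0]},{"xyz": [0.029,-0.042,0]},{"xyz": [0.029,-0.042,0]},{"xyz": [0.029,-0.042,0]},{"xyz": [0.029,-0.042,0]},{"xyz": [0.029,-0.042,0]},{"xyz": [0.029,-0.042,0]},{"xyz": [0.029,-0.042,0]},{"xyz": [0.029,-0.042,0]},{"xyz": [0.029,-0.042,0]}]'

```text
invalid input
```

Run:
```python
from h import *
from workcell import read_camera
tgt((60,40,330),np.load("p.npy"))
c=read_camera("wrist"); cv2.imwrite("pics/w1.png",c["pixels"][:,:,::-1]); np.savez("w1.npz",**c)
M=c["camera_from_world"]; print("cam pos",-M[:3,:3].T@M[:3,3])
```

```text
clamp now [-449.9  385.6  329.9] shift after turn mm [ 3.456e+02 -5.099e+02 -1.000e-01] turn [-0.0014  0.0003  0.0062] F clamp [-0.6   0.23  0.26] t 1.0 w 0.003
cam pos [ 0.24821173 -0.54447543  0.47240008]
```

View pics/w1.png

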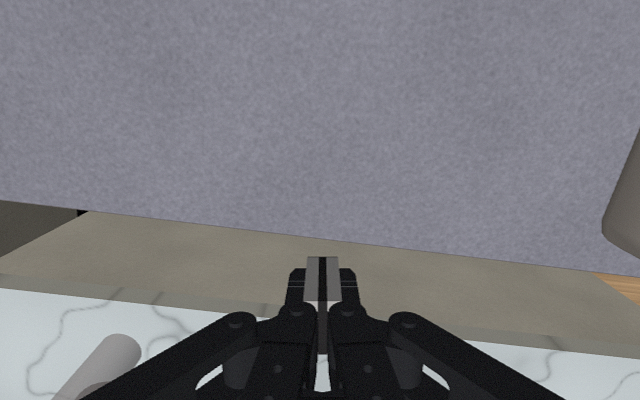

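Call:
arm_command --rows '[{"delta_rot": [0,0,0.006],"gripper": 0,"xyz": [0.029,-0.042,0]},{"delta_rot": [0,0,0],"gripper": 0,"xyz": [0.029,-0.042,0]},{"delta_rot": [0,0,0],"gripper": 0,"xyz": [0.029,-0.042,0]},{"delta_rot": [0,0,0],"gripper": 0,"xyz": [0.029,-0.042,0]},{"delta_rot": [0,0,0],"gripper": 0,"xyz": [0.029,-0.042,0]},{"delta_rot": [0,0,0],"gripper": 0,"xyz": [0.029,-0.042,0]},{"delta_rot": [0,0,0],"gripper": 0,"xyz": [0.029,-0.042,0]},{"delta_rot": [0,0,0],"gripper": 0,"xyz": [0.029,-0.042,0]},{"delta_rot": [0,0,0],"gripper": 0,"xyz": [0.029,-0.042,0]},{"delta_rot": [0,0,0],"gripper": 0,"xyz": [0.029,-0.042,0]},{"delta_rot": [0,0,0],"gripper": 0,"xyz": [0.029,-0.042,0]},{"delta_rot": [0,0,0],"gripper": 0,"xyz": [0.027,-0.04,0]}]'

```text
time: 2.25
tool_pos: [0.5377, -0.0916, 0.3297]
tcp_rot: [-3.136, -0.183, 0.001]
wrist_force: [0.5, -0.2, -0.6]
width: -0.001
```

Run:
```python
from h import *
from workcell import read_camera
tgt((60,40,330),np.load("p.npy"))
c=read_camera("wrist"); cv2.imwrite("pics/w2.png",c["pixels"][:,:,::-1]); np.savez("w2.npz",**c)
```

```text
clamp now [ 42.7  42.8 329.7] shift after turn mm [  2.8 -17.3  -0.3] turn [-0.0001  0.0003 -0.0082] F clamp [-0.28 -0.42 -0.56] t 2.25 w -0.001
```

View pics/w2.png

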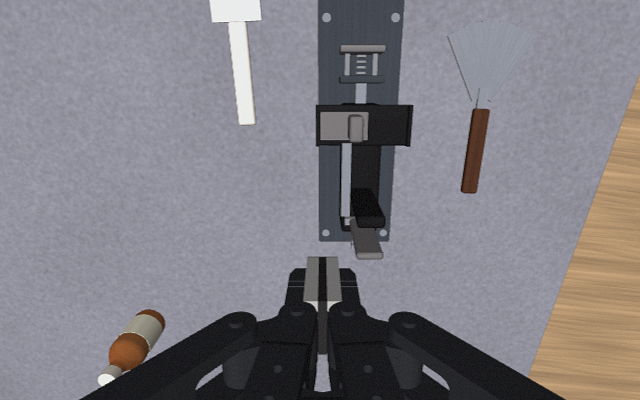

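Run:
```python
import cv2
a=cv2.imread("pics/w2.png")[0:265,300:440]; cv2.imwrite("pics/w2z.png",cv2.resize(a,None,fx=4,fy=4,interpolation=cv2.INTER_CUBIC)[:600])
cv2.imwrite("pics/w2y.png",cv2.resize(a[85:265],None,fx=3.3,fy=3.3,interpolation=cv2.INTER_CUBIC)[:600])
```

```text
(no output)
```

View pics/w2z.png

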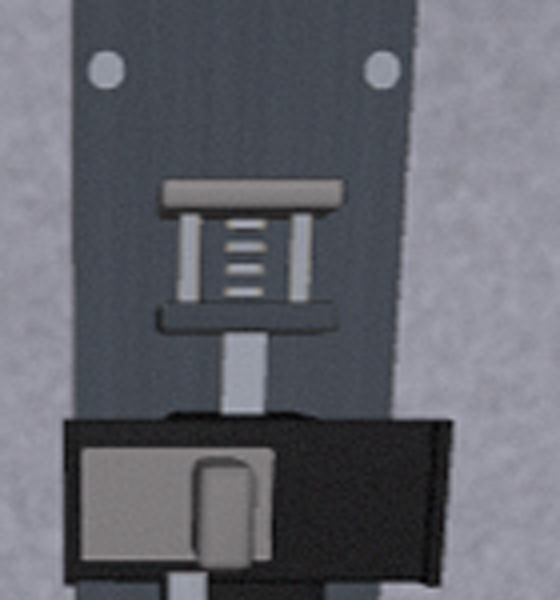

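View pics/w2y.png

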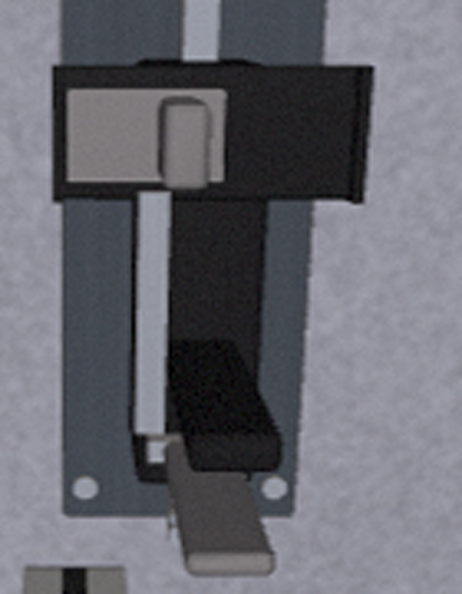

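```bash
cat > fit2.py <<'E'
from h import *
w=load("w2")
z=lambda X,Y:(300+(X+.5)/4-.5,(Y+.5)/4-.5); y=lambda X,Y:(300+(X+.5)/3.3-.5,85+(Y+.5)/3.3-.5)
L=[((-85,50,8),y(63,515)),((-85,-50,8),y(294,516)),((105,52,72),z(67,420)),((61,52,72),z(67,582)),((0,13,170),y(194,470)),((0,-13,170),y(280,466)),
((12,13,170),y(186,435)),((-32,13,170),y(190,575)),((-32,-13,170),y(275,572)),((-24,13,170),y(186,553)),((-24,-13,170),y(272,552))]
P=np.array([l[0] for l in L])/1e3;U=np.array([l[1] for l in L])
f=lambda p:(proj(w,W(p,P))-U).ravel()
s=least_squares(f,np.load("p.npy"),loss="soft_l1"); print(s.x,s.fun.reshape(-1,2).round(1).tolist())
p=s.x;np.save("p2.npy",p)
def cl(uv,zz):
    q=ray(w,uv,zz/1e3)-[p[0],p[1],0];c,sn=np.cos(p[2]),np.sin(p[2]);return np.round(np.array([q[0]*c+q[1]*sn,-q[0]*sn+q[1]*c])*1e3,1)
print("rib top corners",cl(z(203,568),115),cl(z(252,568),115),cl(z(252,465),115))
print("slide right edge",cl(z(273,560),82),"left",cl(z(80,560),82))
print("face top front",cl(z(163,180),48),cl(z(343,180),48),"jaw plate",cl(z(160,302),48))
E
python3 fit2.py
```

```text
[ 0.58615285 -0.12779057  1.68384115] [[-0.5, 0.2], [0.2, 0.0], [-0.9, -1.3], [-0.8, -0.9], [-1.6, 0.6], [1.0, 1.9], [1.3, -1.2], [-1.4, 0.6], [0.5, 1.5], [0.0, -0.5], [1.9, -0.2]]
rib top corners [70.  16.6] [70.   4.4] [95.   5.4]
slide right edge [67.5 -4.9] left [67.4 47.4]
face top front [165.6  25. ] [165.7 -24. ] jaw plate [134.4  25.3]
```

Run:
```python
from h import *
tgt((83,50,94),np.load("p2.npy"))
```

```text
clamp now [ 47.6  40.6 329.5] shift after turn mm [ -9.4 -35.4 235.5] turn [-0.0062 -0.0027  0.0078] F clamp [ 3.13 -1.91  0.62] t 2.3 w 0.0
```

Call:
arm_command --rows '[{"delta_rot": [0,0,0.008],"gripper": 0,"xyz": [-0.005,-0.015,0.03]},{"delta_rot": [0,0,0],"gripper": 0,"xyz": [-0.004,-0.015,0.04]},{"delta_rot": [0,0,0],"gripper": 0,"xyz": [0,-0.005,0.04]},{"delta_rot": [0,0,0],"gripper": 0,"xyz": [0,0,0.04]},{"delta_rot": [0,0,0],"gripper": 0,"xyz": [0,0,0.03]},{"delta_rot": [0,0,0],"gripper": 0,"xyz": [0,0,0]},{"delta_rot": [0,0,0],"gripper": 0,"xyz": [0,0,0]}]'

```text
time: 3.0
tool_pos: [0.5239, -0.0602, 0.15]
tcp_rot: [-3.137, -0.172, 0.003]
wrist_force: [0.6, 0.4, -0.2]
width: -0.002
```

Run:
```python
from h import *
tgt((83,50,94),np.load("p2.npy"))
from workcell import read_camera
c=read_camera("wrist"); cv2.imwrite("pics/w3.png",c["pixels"][:,:,::-1]); np.savez("w3.npz",**c)
```

```text
clamp now [ 74.2  54.2 150. ] shift after turn mm [ 4.2 -8.8 56. ] turn [-0.0004  0.0016 -0.0034] F clamp [ 0.36 -0.64 -0.23] t 3.0 w -0.002
```

View pics/w3.png

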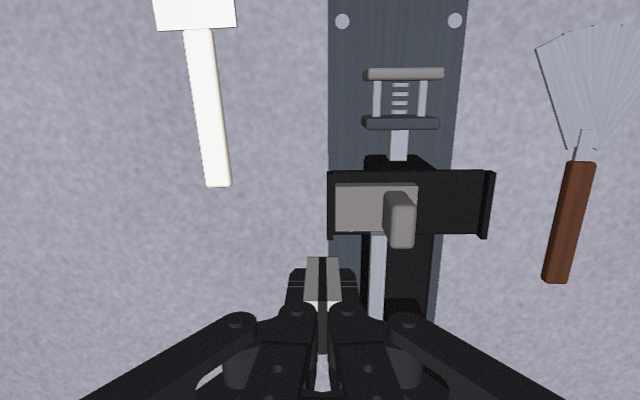

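Call:
arm_command --rows '[{"delta_rot": [0,0,0],"gripper": 0,"xyz": [0.002,-0.009,0.02]},{"delta_rot": [0,0,0],"gripper": 0,"xyz": [0.002,0,0.02]},{"delta_rot": [0,0,0],"gripper": 0,"xyz": [0,0,0.017]},{"delta_rot": [0,0,0],"gripper": 0,"xyz": [0,0,0]},{"delta_rot": [0,0,0],"gripper": 0,"xyz": [0.01,0,0]},{"delta_rot": [0,0,0],"gripper": 0,"xyz": [0.01,0,0]},{"delta_rot": [0,0,0],"gripper": 0,"xyz": [0.01,0,0]},{"delta_rot": [0,0,0],"gripper": 0,"xyz": [0,0,0]}]'

```text
time: 3.85
tool_pos: [0.56, -0.0474, 0.0947]
tcp_rot: [3.136, 0.175, 0.005]
wrist_force: [-0.2, -0.5, -1.1]
width: 0.001
```

Run:
```python
from h import *
tgt((83,-8,93),np.load("p2.npy"))
from workcell import read_camera
c=read_camera("wrist"); cv2.imwrite("pics/w4.png",c["pixels"][:,:,::-1]); np.savez("w4.npz",**c)
```

```text
clamp now [82.9 16.9 94.7] shift after turn mm [24.9 -0.1  1.7] turn [ 0.0007 -0.0034 -0.0018] F clamp [-0.51  0.22 -1.14] t 3.85 w 0.001
```

View pics/w4.png

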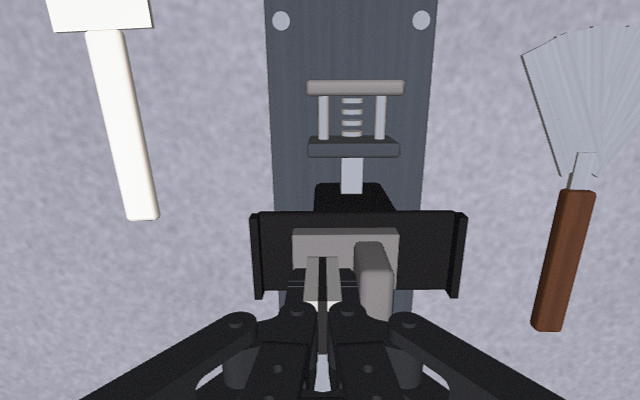

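Call:
arm_command --rows '[{"delta_rot": [0,0,0],"gripper": 0,"xyz": [0.007,0,0]},{"delta_rot": [0,0,0],"gripper": 0,"xyz": [0.007,0,0]},{"delta_rot": [0,0,0],"gripper": 0,"xyz": [0.006,0,0]},{"delta_rot": [0,0,0],"gripper": 0,"xyz": [0,0,0]}]'

```text
time: 4.3
tool_pos: [0.5781, -0.045, 0.0933]
tcp_rot: [-3.137, -0.175, -0.001]
wrist_force: [-0.2, -0.1, 0.5]
width: -0.001
```

Call:
arm_command --rows '[{"delta_rot": [0,0,0],"gripper": 0,"xyz": [0.002,0,0]},{"delta_rot": [0,0,0],"gripper": 0,"xyz": [0,0,0]}]'

```text
time: 4.5
tool_pos: [0.5792, -0.0449, 0.0932]
tcp_rot: [3.137, 0.174, 0.0]
wrist_force: [0.9, -0.2, 0.1]
width: 0.001
```

Call:
arm_command --rows '[{"delta_rot": [0,0,0],"gripper": 0,"xyz": [0.002,0,0]},{"delta_rot": [0,0,0],"gripper": 0,"xyz": [0,0,0]}]'

```text
time: 4.7
tool_pos: [0.5809, -0.0447, 0.0932]
tcp_rot: [-3.137, -0.174, 0.0]
wrist_force: [-1.4, 0.2, 0.5]
width: 0.004
```

Run:
```python
from h import *
tgt((83,-8,93),np.load("p2.npy"))
from workcell import read_camera
c=read_camera("wrist"); cv2.imwrite("pics/w5.png",c["pixels"][:,:,::-1]); np.savez("w5.npz",**c)
```

```text
clamp now [83.2 -4.2 93.2] shift after turn mm [3.8 0.2 0.2] turn [-0.0001  0.0003 -0.0021] F clamp [0.39 1.38 0.47] t 4.7 w 0.004
```

View pics/w5.png

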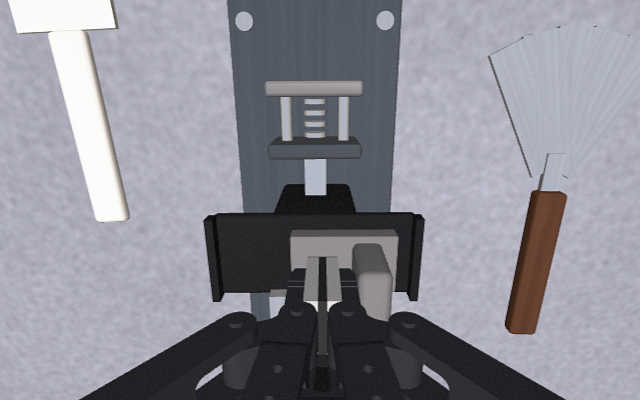

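Call:
arm_command --rows '[{"delta_rot": [0,0,0],"gripper": 0,"xyz": [0.002,0,0]},{"delta_rot": [0,0,0],"gripper": 0,"xyz": [0.002,0,0]},{"delta_rot": [0,0,0],"gripper": 0,"xyz": [0,0,0]}]'

```text
time: 5.05
tool_pos: [0.5845, -0.0443, 0.0931]
tcp_rot: [-3.137, -0.174, 0.002]
wrist_force: [-4.3, -0.1, 0.9]
width: -0.001
```

Call:
arm_command --rows '[{"delta_rot": [0,0,0],"gripper": 0,"xyz": [0.002,0,0]},{"delta_rot": [0,0,0],"gripper": 0,"xyz": [0,0,0]}]'

```text
time: 5.25
tool_pos: [0.5848, -0.0442, 0.0931]
tcp_rot: [-3.137, -0.175, 0.008]
wrist_force: [-9.7, -2.1, 4.9]
width: 0.002
```

Call:
arm_command --rows '[{"delta_rot": [0,0,0],"gripper": 0,"xyz": [0.002,0,0]},{"delta_rot": [0,0,0],"gripper": 0,"xyz": [0,0,0]}]'

```text
time: 5.45
tool_pos: [0.585, -0.0442, 0.093]
tcp_rot: [-3.137, -0.175, 0.014]
wrist_force: [-14.5, -2.0, 10.7]
width: -0.003
```

Call:
arm_command --rows '[{"delta_rot": [0,0,0],"gripper": 0,"xyz": [-0.01,0,0]},{"delta_rot": [0,0,0],"gripper": 0,"xyz": [-0.01,0,0]},{"delta_rot": [0,0,0],"gripper": 0,"xyz": [0,0,-0.04]},{"delta_rot": [0,0,0],"gripper": 0,"xyz": [0,0,-0.04]},{"delta_rot": [0,0,0],"gripper": 0,"xyz": [0,0,-0.04]},{"delta_rot": [0,0,0],"gripper": 0,"xyz": [0,0,0]}]'

```text
time: 6.05
tool_pos: [0.574, -0.0465, 0.2212]
tcp_rot: [3.134, 0.174, 0.023]
wrist_force: [0.7, 0.1, 0.2]
width: 0.0
```

Run:
```python
from h import *
tgt((-60,0,213),np.load("p2.npy"))
from workcell import read_camera
c=read_camera("scene"); cv2.imwrite("pics/s6.png",cv2.resize(c["pixels"][170:290,225:385,::-1],None,fx=5,fy=5));
```

```text
clamp now [ 82.1   2.9 221.2] shift after turn mm [  2.9 142.1   8.2] turn [ 0.0032 -0.0145 -0.0021] F clamp [ 0.01 -0.74  0.19] t 6.05 w 0.0
```

View pics/s6.png

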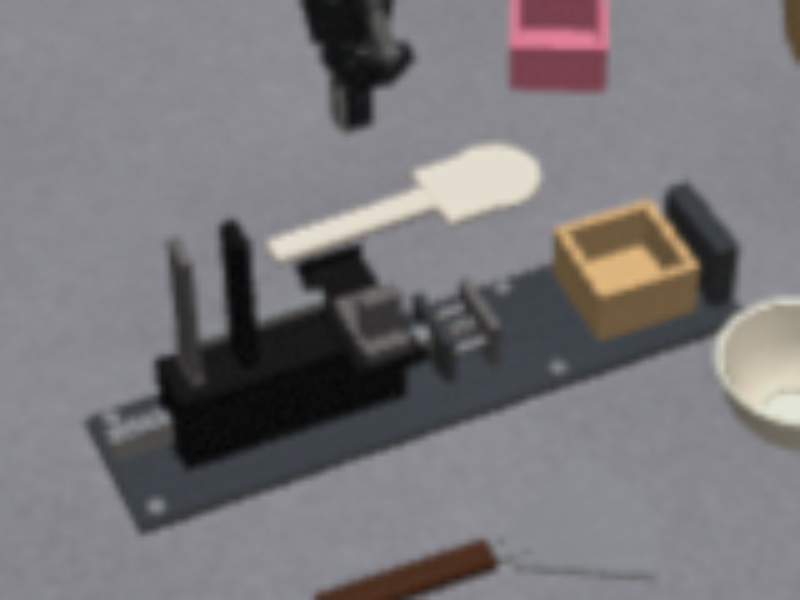

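Call:
arm_command --rows '[{"delta_rot": [0.003,-0.0145,-0.002],"gripper": 0,"xyz": [0.003,0.04,0]},{"delta_rot": [0,0,0],"gripper": 0,"xyz": [0,0.04,0]},{"delta_rot": [0,0,0],"gripper": 0,"xyz": [0,0.04,0]},{"delta_rot": [0,0,0],"gripper": 0,"xyz": [0,0.027,0]},{"delta_rot": [0,0,0],"gripper": 0,"xyz": [0,0,0]},{"delta_rot": [0,0,0],"gripper": 0,"xyz": [0,0,0]}]'

```text
time: 6.7
tool_pos: [0.5878, -0.1918, 0.2112]
tcp_rot: [-3.133, -0.175, 0.026]
wrist_force: [-0.0, 0.2, -0.5]
width: -0.003
```

Run:
```python
from h import *
tgt((-60,0,134),np.load("p2.npy"))
from workcell import read_camera
c=read_camera("wrist"); cv2.imwrite("pics/w7.png",c["pixels"][:,:,::-1]); np.savez("w7.npz",**c)
```

```text
clamp now [-63.8   5.6 211.2] shift after turn mm [ 5.6 -3.8 77.2] turn [-0.0047  0.0163 -0.0017] F clamp [ 0.16 -0.01 -0.47] t 6.7 w -0.003
```

View pics/w7.png

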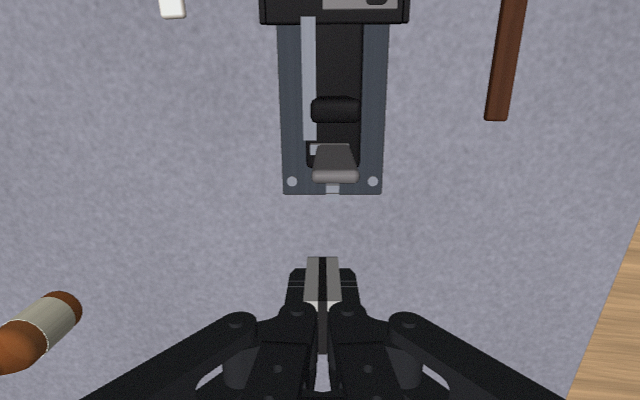

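Call:
arm_command --rows '[{"delta_rot": [-0.005,0.016,-0.002],"gripper": 0,"xyz": [0.005,0.003,0]},{"delta_rot": [0,0,0],"gripper": 0,"xyz": [0,0,0.03]},{"delta_rot": [0,0,0],"gripper": 0,"xyz": [0,0,0.03]},{"delta_rot": [0,0,0],"gripper": 0,"xyz": [0,0,0.017]},{"delta_rot": [0,0,0],"gripper": 0,"xyz": [0,0,0]},{"delta_rot": [0,0,0],"gripper": 0,"xyz": [0,0,0]}]'

```text
time: 7.35
tool_pos: [0.5942, -0.1934, 0.136]
tcp_rot: [3.135, 0.182, 0.003]
wrist_force: [1.0, 0.2, 0.9]
width: 0.005
```

Run:
```python
from h import *
tgt((-43,0,134),np.load("p2.npy"))
from workcell import read_camera
c=read_camera("wrist"); cv2.imwrite("pics/w8.png",c["pixels"][:,:,::-1]); np.savez("w8.npz",**c)
```

```text
clamp now [-66.1  -0.6 136. ] shift after turn mm [ -0.6 -23.1   2. ] turn [ 0.0019 -0.0017  0.0031] F clamp [ 0.07 -1.04  0.87] t 7.35 w 0.005
```

View pics/w8.png

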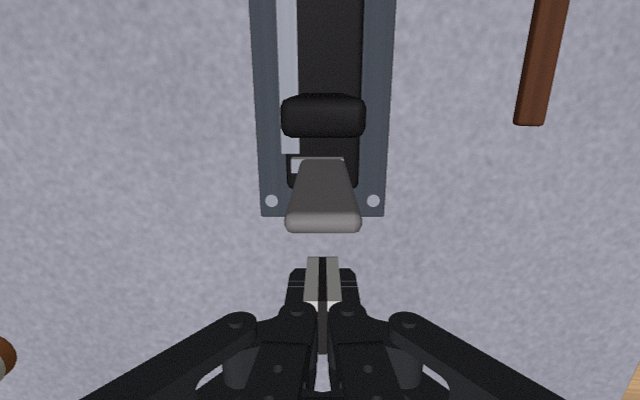

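Call:
arm_command --rows '[{"delta_rot": [0,0,0],"gripper": 0,"xyz": [0,-0.01,0]},{"delta_rot": [0,0,0],"gripper": 0,"xyz": [0,-0.01,0]},{"delta_rot": [0,0,0],"gripper": 0,"xyz": [0,-0.008,0]},{"delta_rot": [0,0,0],"gripper": 0,"xyz": [0,0,0]},{"delta_rot": [0,0,0],"gripper": 0,"xyz": [0,0,0]}]'

```text
time: 7.9
tool_pos: [0.5915, -0.1665, 0.1367]
tcp_rot: [3.133, 0.182, 0.005]
wrist_force: [1.3, -1.0, 0.9]
width: 0.005
```

Run:
```python
from h import *
tgt((-22,0,134),np.load("p2.npy"))
```

```text
clamp now [-39.1  -0.9 136.7] shift after turn mm [ -0.9 -17.1   2.7] turn [ 0.0031 -0.0031  0.0027] F clamp [-1.14 -1.16  0.9 ] t 7.9 w 0.005
```

Call:
arm_command --rows '[{"delta_rot": [0,0,0],"gripper": 0,"xyz": [0,-0.006,0]},{"delta_rot": [0,0,0],"gripper": 0,"xyz": [0,-0.006,0]},{"delta_rot": [0,0,0],"gripper": 0,"xyz": [0,-0.005,0]},{"delta_rot": [0,0,0],"gripper": 0,"xyz": [0,0,0]},{"delta_rot": [0,0,0],"gripper": 0,"xyz": [0,0,0]}]'

```text
time: 8.4
tool_pos: [0.5897, -0.1512, 0.1366]
tcp_rot: [3.132, 0.18, 0.005]
wrist_force: [1.6, -6.8, 2.9]
width: -0.003
```

Run:
```python
from h import *
tgt((-22,0,134),np.load("p2.npy"))
from workcell import read_camera
c=read_camera("wrist"); cv2.imwrite("pics/w9.png",c["pixels"][:,:,::-1]); np.savez("w9.npz",**c)
c=read_camera("scene"); cv2.imwrite("pics/s9.png",cv2.resize(c["pixels"][170:290,225:385,::-1],None,fx=5,fy=5));
```

```text
clamp now [-23.6  -0.9 136.6] shift after turn mm [-0.9 -1.6  2.6] turn [ 0.0049 -0.0031  0.0019] F clamp [-6.97 -0.79  2.92] t 8.4 w -0.003
```

View pics/w9.png

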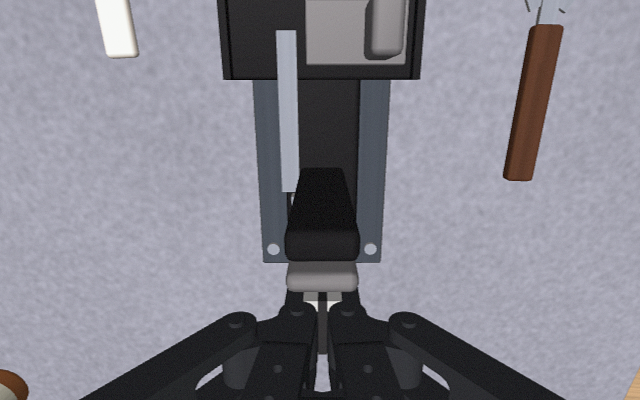

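View pics/s9.png

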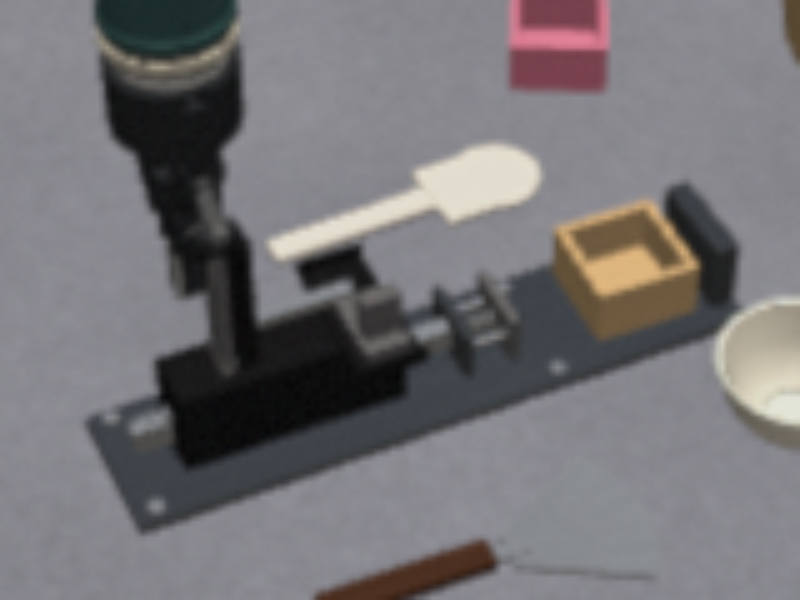

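Call:
arm_command --rows '[{"delta_rot": [0,0,0],"gripper": 0,"xyz": [0,-0.003,0]},{"delta_rot": [0,0,0],"gripper": 0,"xyz": [0,0,0]},{"delta_rot": [0,0,0],"gripper": 0,"xyz": [0,0,0]}]'

```text
time: 8.8
tool_pos: [0.5896, -0.1508, 0.1367]
tcp_rot: [3.127, 0.18, 0.006]
wrist_force: [1.2, -13.8, 1.5]
width: 0.001
```

Call:
arm_command --rows '[{"delta_rot": [0,0,0],"gripper": 0,"xyz": [0,0.01,0]},{"delta_rot": [0,0,0],"gripper": 0,"xyz": [0,0.01,0]},{"delta_rot": [0,0,0],"gripper": 0,"xyz": [0,0.01,0]},{"delta_rot": [0,0,0],"gripper": 0,"xyz": [0,0,0]},{"delta_rot": [0,0,0],"gripper": 0,"xyz": [0,0,0]}]'

```text
time: 9.3
tool_pos: [0.5915, -0.1761, 0.1352]
tcp_rot: [3.136, 0.179, 0.0]
wrist_force: [0.0, 0.3, -0.1]
width: 0.0
```

Run:
```python
from h import *
tgt((-52,0,136),np.load("p2.npy"))
from workcell import read_camera
c=read_camera("wrist"); cv2.imwrite("pics/w10.png",c["pixels"][:,:,::-1]); np.savez("w10.npz",**c)
```

```text
clamp now [-48.6   0.2 135.2] shift after turn mm [ 0.2  3.4 -0.8] turn [ 0.0006 -0.0003  0.0012] F clamp [ 0.28 -0.07 -0.14] t 9.3 w 0.0
```

View pics/w10.png

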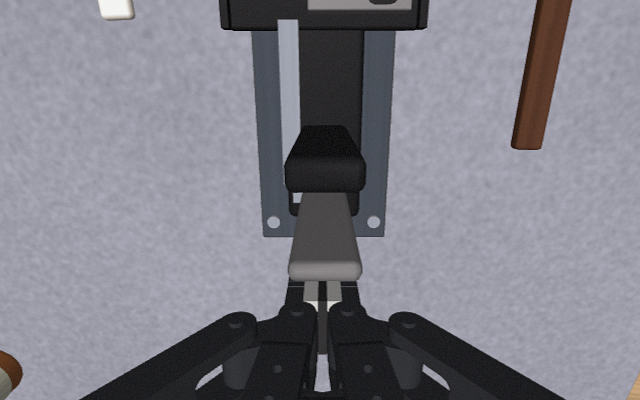

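Call:
arm_command --rows '[{"delta_rot": [0,0,0],"gripper": 0,"xyz": [0,-0.009,0]},{"delta_rot": [0,0,0],"gripper": 0,"xyz": [0,-0.006,0]},{"delta_rot": [0,0,0],"gripper": 0,"xyz": [0,-0.006,0]},{"delta_rot": [0,0,0],"gripper": 0,"xyz": [0,-0.006,0]},{"delta_rot": [0,0,0],"gripper": 0,"xyz": [0,0,0]},{"delta_rot": [0,0,0],"gripper": 0,"xyz": [0,0,0]}]'

```text
time: 9.95
tool_pos: [0.5889, -0.1511, 0.1357]
tcp_rot: [3.13, 0.182, 0.003]
wrist_force: [1.6, -8.3, -3.5]
width: 0.001
```

Call:
arm_command --rows '[{"delta_rot": [0,0,0],"gripper": 0,"xyz": [0,0.009,0]},{"delta_rot": [0,0,0],"gripper": 0,"xyz": [0,0.009,0]},{"delta_rot": [0,0,0],"gripper": 0,"xyz": [0,0.009,0]},{"delta_rot": [0,0,0],"gripper": 0,"xyz": [0,0,0]},{"delta_rot": [0,0,0],"gripper": 0,"xyz": [0,0,0]}]'

```text
time: 10.45
tool_pos: [0.592, -0.1763, 0.1359]
tcp_rot: [3.135, 0.179, 0.002]
wrist_force: [-0.4, -0.1, -0.4]
width: -0.004
```

Run:
```python
from h import *
tgt((-50,0,136),np.load("p2.npy"))
from workcell import read_camera
c=read_camera("scene"); cv2.imwrite("pics/s11.png",cv2.resize(c["pixels"][170:290,225:385,::-1],None,fx=5,fy=5));
```

```text
clamp now [-48.9  -0.3 135.9] shift after turn mm [-0.3  1.1 -0.1] turn [ 0.0012 -0.0015  0.0012] F clamp [-0.1  0.4 -0.4] t 10.45 w -0.004
```

View pics/s11.png

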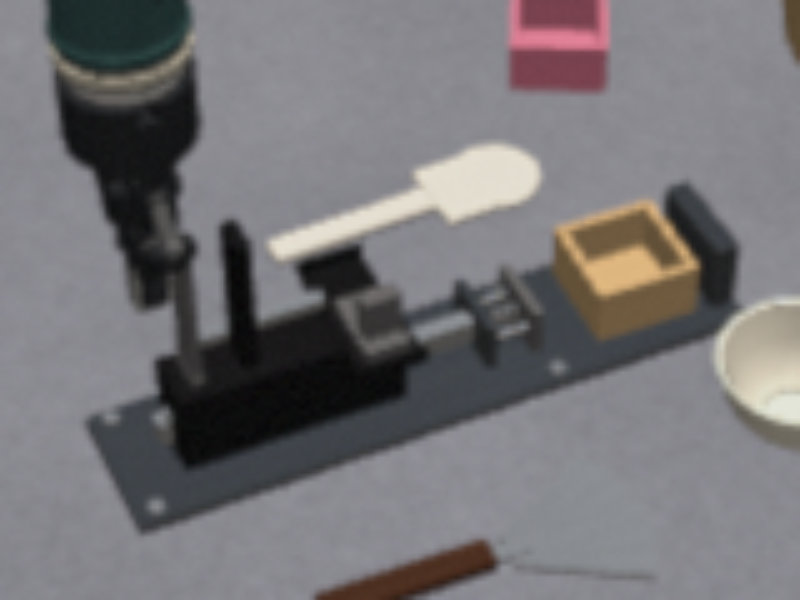

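Call:
arm_command --rows '[{"delta_rot": [0,0,0],"gripper": 0,"xyz": [0,-0.009,0]},{"delta_rot": [0,0,0],"gripper": 0,"xyz": [0,-0.006,0]},{"delta_rot": [0,0,0],"gripper": 0,"xyz": [0,-0.006,0]},{"delta_rot": [0,0,0],"gripper": 0,"xyz": [0,-0.006,0]},{"delta_rot": [0,0,0],"gripper": 0,"xyz": [0,0,0]},{"delta_rot": [0,0,0],"gripper": 0,"xyz": [0,0,0]}]'

```text
time: 11.1
tool_pos: [0.5892, -0.1511, 0.136]
tcp_rot: [3.13, 0.182, 0.004]
wrist_force: [1.6, -9.0, -0.9]
width: 0.004
```

Call:
arm_command --rows '[{"delta_rot": [0,0,0],"gripper": 0,"xyz": [0,0.009,0]},{"delta_rot": [0,0,0],"gripper": 0,"xyz": [0,0.009,0]},{"delta_rot": [0,0,0],"gripper": 0,"xyz": [0,0.009,0]},{"delta_rot": [0,0,0],"gripper": 0,"xyz": [0,0,0]},{"delta_rot": [0,0,0],"gripper": 0,"xyz": [0,0,0]}]'

```text
time: 11.6
tool_pos: [0.5918, -0.1763, 0.1356]
tcp_rot: [3.135, 0.179, 0.002]
wrist_force: [0.1, 1.6, 0.5]
width: -0.006
```

Run:
```python
from h import *
tgt((-50,0,136),np.load("p2.npy"))
from workcell import read_camera
c=read_camera("scene"); cv2.imwrite("pics/s12.png",cv2.resize(c["pixels"][190:280,295:385,::-1],None,fx=6.5,fy=6.5,interpolation=cv2.INTER_CUBIC)); 
c=read_camera("side"); cv2.imwrite("pics/d12.png",cv2.resize(c["pixels"][190:270,265:355,::-1],None,fx=6.5,fy=6.5,interpolation=cv2.INTER_CUBIC));
```

```text
clamp now [-4.880e+01 -1.000e-01  1.356e+02] shift after turn mm [-0.1  1.2 -0.4] turn [ 0.0011 -0.0011  0.0012] F clamp [ 1.55 -0.28  0.46] t 11.6 w -0.006
```

View pics/s12.png

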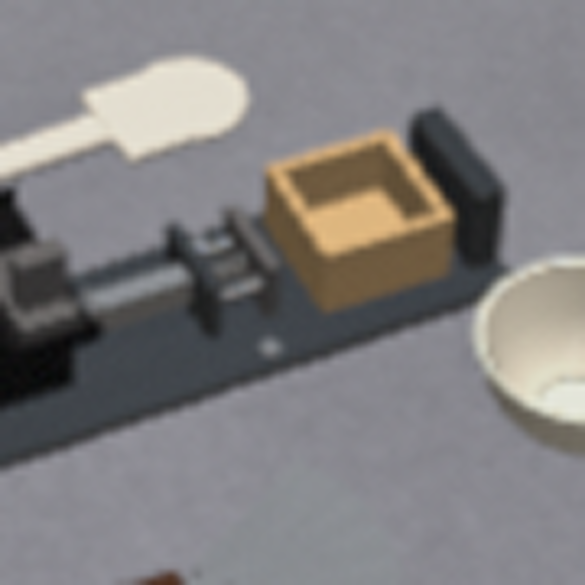

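View pics/d12.png

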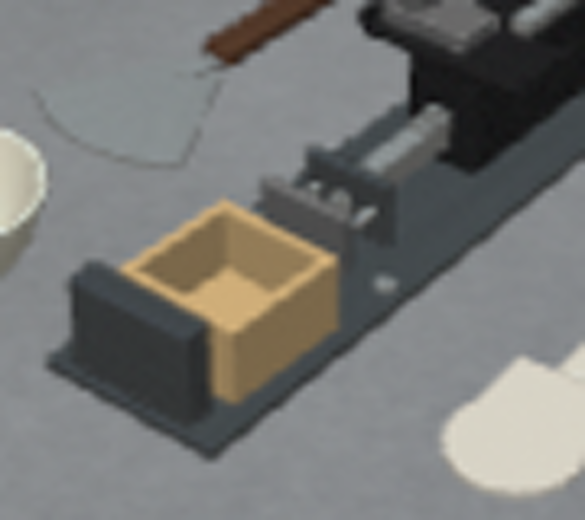

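Run:
```python
from h import *
sc=load("scene0");si=load("side0")
for p in (np.load("p.npy"),np.load("p2.npy")):
  def cl(c,uv,o,z):
    q=ray(c,np.array(uv)/6.5+o,z/1e3)-[p[0],p[1],0];a,s=np.cos(p[2]),np.sin(p[2]);return np.round(np.array([q[0]*a+q[1]*s,-q[0]*s+q[1]*a])*1e3,1)
  o=np.array([295,190]);d=np.array([265,190])
  print("sc face",cl(sc,(278,268),o,48),cl(sc,(237,208),o,48),"mould top",cl(sc,(266,170),o,48),cl(sc,(322,255),o,48),cl(sc,(455,215),o,48),"fj",cl(sc,(502,185),o,60),cl(sc,(430,108),o,60))
  print("si face",cl(si,(263,180),d,48),cl(si,(350,228),d,48),"mould top",cl(si,(225,203),d,48),cl(si,(338,262),d,48),"fj",cl(si,(210,325),d,60),cl(si,(92,263),d,60))
```

```text
sc face [209.  -28.9] [210.3  17.2] mould top [236.   35.4] [232.4 -30.3] [304.9 -33.9] fj [329.5 -36. ] [325.8  29. ]
si face [211.8 -24.7] [215.9  30.4] mould top [236.6 -26.9] [239.1  41.7] fj [319.   35.4] [318.6 -33.2]
sc face [208.5 -25.7] [209.3  20.4] mould top [234.8  38.9] [232.  -26.8] [304.5 -29.6] fj [329.1 -31.4] [324.6  33.6]
si face [211.3 -21.5] [214.8  33.7] mould top [236.1 -23.4] [237.8  45.3] fj [317.8  39.9] [318.2 -28.8]
```

Call:
arm_command --rows '[{"delta_rot": [0,0,0],"gripper": 0,"xyz": [0,-0.009,0]},{"delta_rot": [0,0,0],"gripper": 0,"xyz": [0,-0.006,0]},{"delta_rot": [0,0,0],"gripper": 0,"xyz": [0,-0.006,0]},{"delta_rot": [0,0,0],"gripper": 0,"xyz": [0,-0.006,0]},{"delta_rot": [0,0,0],"gripper": 0,"xyz": [0,0,0]},{"delta_rot": [0,0,0],"gripper": 0,"xyz": [0,0,0]}]'

```text
time: 12.3
tool_pos: [0.5891, -0.1511, 0.1359]
tcp_rot: [3.13, 0.182, 0.004]
wrist_force: [1.4, -8.5, -2.5]
width: 0.002
```

Call:
arm_command --rows '[{"delta_rot": [0,0,0],"gripper": 0,"xyz": [0,0.009,0]},{"delta_rot": [0,0,0],"gripper": 0,"xyz": [0,0.009,0]},{"delta_rot": [0,0,0],"gripper": 0,"xyz": [0,0.009,0]},{"delta_rot": [0,0,0],"gripper": 0,"xyz": [0,0,0]},{"delta_rot": [0,0,0],"gripper": 0,"xyz": [0,0,0]}]'

```text
time: 12.8
tool_pos: [0.5919, -0.1764, 0.1357]
tcp_rot: [3.135, 0.179, 0.002]
wrist_force: [-0.1, -0.0, -0.1]
width: -0.001
```

Call:
arm_command --rows '[{"delta_rot": [0,0,0],"gripper": 0,"xyz": [0,-0.009,0]},{"delta_rot": [0,0,0],"gripper": 0,"xyz": [0,-0.006,0]},{"delta_rot": [0,0,0],"gripper": 0,"xyz": [0,-0.005,0]},{"delta_rot": [0,0,0],"gripper": 0,"xyz": [0,0,0]},{"delta_rot": [0,0,0],"gripper": 0,"xyz": [0,0,0]}]'

```text
time: 13.3
tool_pos: [0.5897, -0.1565, 0.1359]
tcp_rot: [3.133, 0.182, 0.003]
wrist_force: [1.0, -4.2, -1.5]
width: -0.002
```

Run:
```python
from h import *
tgt((-22,0,136),np.load("p2.npy"))
from workcell import read_camera
c=read_camera("scene"); cv2.imwrite("pics/s13.png",cv2.resize(c["pixels"][190:280,295:385,::-1],None,fx=6.5,fy=6.5,interpolation=cv2.INTER_CUBIC));
```

```text
clamp now [-28.9  -0.3 135.9] shift after turn mm [-0.3 -6.9 -0.1] turn [ 0.0032 -0.0017  0.0029] F clamp [-4.3  -0.55 -1.53] t 13.3 w -0.002
```

View pics/s13.png

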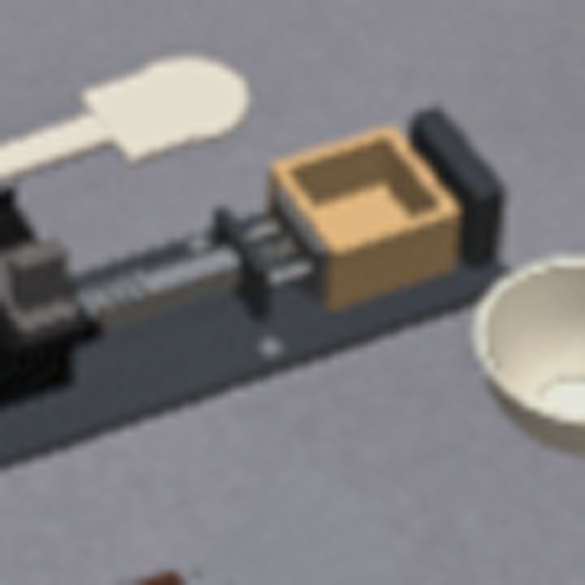

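Call:
arm_command --rows '[{"delta_rot": [0,0,0],"gripper": 0,"xyz": [0,-0.004,0]},{"delta_rot": [0,0,0],"gripper": 0,"xyz": [0,0,0]},{"delta_rot": [0,0,0],"gripper": 0,"xyz": [0,-0.003,0]},{"delta_rot": [0,0,0],"gripper": 0,"xyz": [0,0,0]},{"delta_rot": [0,0,0],"gripper": 0,"xyz": [0,0,0]}]'

```text
time: 13.85
tool_pos: [0.5891, -0.1511, 0.1359]
tcp_rot: [3.131, 0.181, 0.003]
wrist_force: [0.1, -8.6, -1.8]
width: -0.001
```

Run:
```python
from h import *
tgt((-22,0,136),np.load("p2.npy"))
from workcell import read_camera
c=read_camera("scene"); cv2.imwrite("pics/s14.png",cv2.resize(c["pixels"][190:280,295:385,::-1],None,fx=6.5,fy=6.5,interpolation=cv2.INTER_CUBIC));
```

```text
clamp now [-23.5  -0.3 135.9] shift after turn mm [-0.3 -1.5 -0.1] turn [ 0.0051 -0.0019  0.0024] F clamp [-8.51  0.86 -1.85] t 13.85 w -0.001
```

View pics/s14.png

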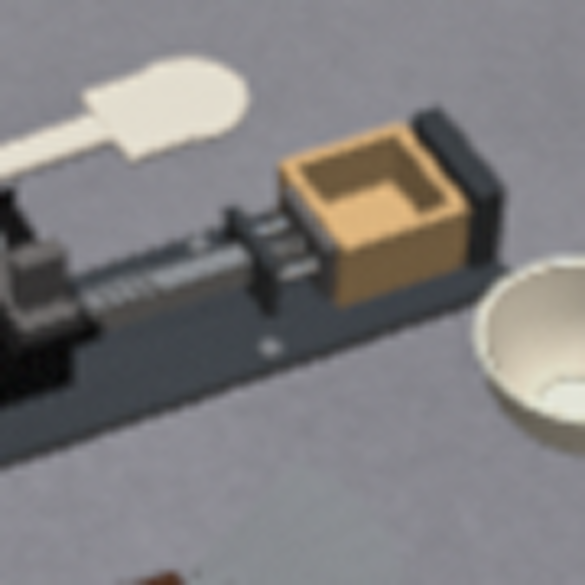

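Call:
arm_command --rows '[{"delta_rot": [0,0,0],"gripper": 0,"xyz": [0,0.009,0]},{"delta_rot": [0,0,0],"gripper": 0,"xyz": [0,0.009,0]},{"delta_rot": [0,0,0],"gripper": 0,"xyz": [0,0.009,0]},{"delta_rot": [0,0,0],"gripper": 0,"xyz": [0,0,0]},{"delta_rot": [0,0,0],"gripper": 0,"xyz": [0,0,0]}]'

```text
time: 14.4
tool_pos: [0.5918, -0.1763, 0.1357]
tcp_rot: [3.136, 0.179, 0.002]
wrist_force: [0.4, 0.6, -0.6]
width: -0.002
```

Call:
arm_command --rows '[{"delta_rot": [0,0,0],"gripper": 0,"xyz": [0,-0.009,0]},{"delta_rot": [0,0,0],"gripper": 0,"xyz": [0,-0.005,0]},{"delta_rot": [0,0,0],"gripper": 0,"xyz": [0,-0.004,0]},{"delta_rot": [0,0,0],"gripper": 0,"xyz": [0,0,0]},{"delta_rot": [0,0,0],"gripper": 0,"xyz": [0,0,0]}]'

```text
time: 14.9
tool_pos: [0.5901, -0.1598, 0.1359]
tcp_rot: [3.131, 0.182, 0.004]
wrist_force: [1.1, -7.9, -2.3]
width: -0.003
```

Run:
```python
from h import *
tgt((-22,0,136),np.load("p2.npy"))
from workcell import read_camera
c=read_camera("scene"); cv2.imwrite("pics/s15.png",cv2.resize(c["pixels"][190:280,295:385,::-1],None,fx=6.5,fy=6.5,interpolation=cv2.INTER_CUBIC));
```

```text
clamp now [-32.2  -0.3 135.9] shift after turn mm [ -0.3 -10.2  -0.1] turn [ 0.0057 -0.002   0.0032] F clamp [-8.02 -0.22 -2.32] t 14.9 w -0.003
```

View pics/s15.png

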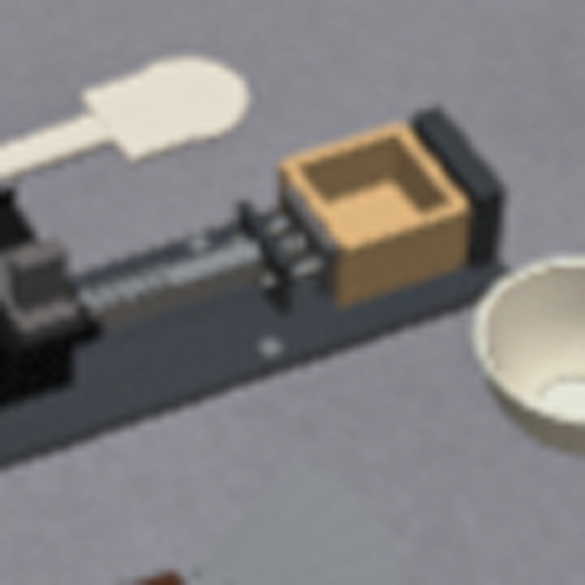

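Call:
arm_command --rows '[{"delta_rot": [0,0,0],"gripper": 0,"xyz": [0,-0.003,0]},{"delta_rot": [0,0,0],"gripper": 0,"xyz": [0,-0.003,0]},{"delta_rot": [0,0,0],"gripper": 0,"xyz": [0,0,0]},{"delta_rot": [0,0,0],"gripper": 0,"xyz": [0,0,0]}]'

```text
time: 15.35
tool_pos: [0.5896, -0.1553, 0.136]
tcp_rot: [3.128, 0.182, 0.004]
wrist_force: [1.9, -12.1, -2.3]
width: -0.005
```

Run:
```python
from h import *
tgt((-22,0,136),np.load("p2.npy"))
from workcell import read_camera
c=read_camera("scene"); cv2.imwrite("pics/s16.png",cv2.resize(c["pixels"][190:280,295:385,::-1],None,fx=6.5,fy=6.5,interpolation=cv2.INTER_CUBIC)); 
c=read_camera("side"); cv2.imwrite("pics/d16.png",cv2.resize(c["pixels"][190:270,265:355,::-1],None,fx=6.5,fy=6.5,interpolation=cv2.INTER_CUBIC));
```

```text
clamp now [-27.7  -0.3 136. ] shift after turn mm [-0.3 -5.7 -0. ] turn [ 0.0081 -0.0023  0.0032] F clamp [-12.21  -0.55  -2.32] t 15.35 w -0.005
```

View pics/s16.png

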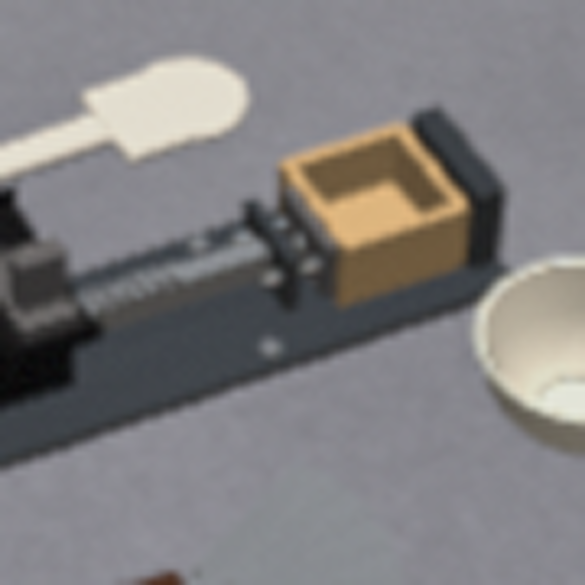

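View pics/d16.png

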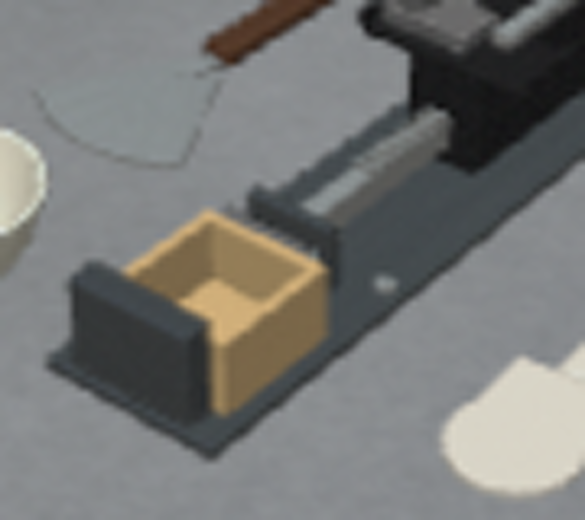

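Call:
arm_command --rows '[{"delta_rot": [0,0,0],"gripper": 0,"xyz": [0,0,0]},{"delta_rot": [0,0,0],"gripper": 0,"xyz": [0,0,0]},{"delta_rot": [0,0,0],"gripper": 0,"xyz": [0,0,0]},{"delta_rot": [0,0,0],"gripper": 0,"xyz": [0,0,0]},{"delta_rot": [0,0,0],"gripper": 0,"xyz": [0,0,0]},{"delta_rot": [0,0,0],"gripper": 0,"xyz": [0,0,0]}]'

```text
time: 16.05
tool_pos: [0.5896, -0.1553, 0.136]
tcp_rot: [3.128, 0.182, 0.004]
wrist_force: [1.6, -12.6, -3.3]
width: 0.002
```

Run:
```python
from h import *
tgt((-22,0,136),np.load("p2.npy"))
from workcell import read_camera
c=read_camera("wrist"); cv2.imwrite("pics/w17.png",c["pixels"][:,:,::-1])
```

```text
clamp now [-27.8  -0.3 136. ] shift after turn mm [-0.3 -5.8 -0. ] turn [ 0.008  -0.0023  0.0031] F clamp [-12.71  -0.18  -3.25] t 16.05 w 0.002
```

View pics/w17.png

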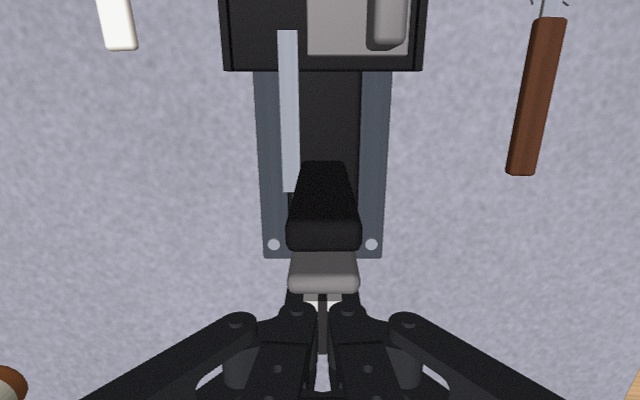

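The hold is steady at about 12.7 N. The lock slide sits against its far lip at (408,40) px, and the trigger is part-squeezed with a gap still left to the post.

```bash
python3 -c "
from workcell import bot
print(bot.finish_job())"
```

```text
the job is handed in; nothing more can be done
None
```

I carried out the task and handed it in at about 16 s. No verdict was reported, so the figures below are my own estimates.

**What I did**
- **Lock:** I pushed the lock knob with closed fingers until it hit its far stop, where the force rose to about 14 N. The last wrist picture shows the slide against the end lip.
- **Trigger:** I gave five full squeezes with a finger pushing the trigger plate, releasing it each time. Each time the finger backed clear of the plate. I confirmed the spring-back in a picture only after the first squeeze.
- **Finish:** On the sixth squeeze I pressed step by step and held the trigger at a stroke of about 15.5 mm.

**Last checks**
- **Hold:** The wrist force along the clamp was steady at 12–12.7 N over 0.7 s.
- **Pressure on the mould:** Taking off the spring and bar friction leaves about 6.5–7 N, so the face is pushed in about 8–9 mm. The pictures suggest 9–10 mm.
- **Mould:** It stands upright against the fixed jaw.
- **Other objects:** The ones in the last views look unmoved, but I did not check every one.

**Disagreements:**
- The clamp yaw fitted from the wrist camera and from the scene and side cameras differed by about 0.7°.
- One mid-squeeze force reading was about 1.5 N lower than expected, so the pressure could be slightly higher than estimated. It would still be within the limits.

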